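# Find the loose mould-clamp bolt and hold its cap open

## Robot

A 6-joint arm with a two-finger parallel gripper is mounted at the origin on a cart in front of the work surface, level with it; the furniture and walls round the work are solid. World frame = base frame: x ahead of the robot, y to its left, z up, the work surface at z = 0. Lengths are in m, angles in rad, forces in N, time in s.
With the tool pointing down it reaches from about 0.375 to 0.975 m from the base axis. Payload 3.8 kg.
Tool frame: the origin (TCP) lies at the very end of the fingers, on their centre line; the grasp point (between the pads) lies 19 mm behind it; z points along the fingers, y is the direction in which the jaws open and shut (so a half turn about z gives the same grasp; the last joint's range is limited). The gripper opens to 85 mm and grips with 20 to 120 N. Pads are 22 mm wide; open, the fingers measure 114 mm over their backs; the gripper's body (76 mm by 85 mm) begins 54 mm behind the grasp point. The pads swing forward as they close: fully open they stand 13 mm farther back than shut.
Start: joints at [-1.335, 0.264, 1.604, -0, 1.274, -0.037], TCP at [0.182, -0.65, 0.231] pointing down, gripper open.
Joint ranges: [-2.63, 2.63], [-0.94, 2.18], [0.31, 2.57], [-1.31, 4.45], [0, 2.66], [-2.55, 2.55]. Speed limits (rad/s): [2.57, 2.57, 3.14, 3.14, 3.14, 3.14].

## Interface

Orientations are given as a rotation vector (axis times angle).
In Python, from workcell import status, read_camera, camera_info, order gives the robot as it stands.
- The arm moves only by the tool move_arm, never from a script. Its argument "deltas" is a list of rows, each a list of 3 entries, a list of its own where there are three numbers: the turn, a rotation vector about the world's x, y, z as a fraction of full scale, then the shift along the world's x, y, z as a fraction of full scale, then the closure, from -1 (fully open) to 1 (shut), so that 0 is half open. A call has 1 to 20 rows; each row is the pose to reach, as a shift and turn from the pose commanded when the call began; what a row does not reach only later rows make up. Full scale, the value 1, is 0.1 m for a shift and pi/2 rad for a turn. A row lasts 1/8 s, in which the tool goes at most 62.5 mm and 10.7 degrees, less where a joint would pass 70% of its speed; a pose out of reach is approached as far as the arm can. A call with a number of a shift or a turn outside -1 to 1 is refused whole. A call with a gripper value outside its range is refused whole. The fingers move at their own pace and stop on an object; "grip_force" is the grip in N (left out, the last holds). Time passes only in rows, so rows that repeat a pose let the fingers close. It gives the time, the measured TCP pose, the force and the opening at its end, in the units of the state.
- status.read_state(): the state, without advancing time (a new reading comes with each control period).
- read_camera(name): name is "scene" or "top" or "wrist"; returns (picture, depth): 480x640x3 uint8, red, green, blue; 480x640 float32, m along the optical axis (not along the pixel's ray), 0 where there is no reading.
- camera_info(name): a dict with "K" (3x3 intrinsics, pixels), "D" ([k1, k2, p1, p2, k3] as OpenCV has them; the pictures are not rectified), "R" (3x3) and "t" (3): a world point X has camera coordinates R X + t. Camera axes: x right, y down, z forward; pixel columns grow to the right and rows downward; lengths in m; the calibration is good to about 2 mm. A picture is of the moment at which its call begins: read the wrist's pose just before it. camera_info takes no time and is no camera call; for the wrist camera it gives the pose at the moment of the call.
- order.finish_job(): hands the job in, once; it reports no verdict.
The state is a dict: "time": time; "q": joint angles; "joint_vel": joint speeds; "joint_torque": joint torques, N m; "tool_pos": TCP position; "tcp_rot": TCP orientation; "wrist_force": force on the tool from outside, world axes, zero at the start; "torque": the same for the moment, N m; "width": opening from 0.0 (shut) to 1.0 (fully open).
Only numpy, scipy, OpenCV 4.12 (cv2) and the standard library are available. Lean on these libraries where they do the work, as an engineer would, in place of code of your own. Each camera call takes 0.05 s, during which the arm holds its last target. There are 200 camera calls.

## Task

One of the three bolts on the mould clamp is loose. With the fingertips, tap the three bolt heads lightly in order from left to right as seen from the robot, to find the one that gives and sinks; then lift that bolt's hinged cap (it has a tab in front) about 50 degrees open and finish while still holding it up, so that the bolt can be seen to. Leave the caps of the tight bolts shut and the things standing around where they are.

Things in the scene. Friction and masses are not known exactly. Their poses are not given: they have to be found in the camera images.
- clamp: mould clamp: dark steel base plate 112 x 250 x 14 mm, fixed, with three grey square bolt housings 80 mm apart. Origin: on the bench under the middle bolt (plate from x -60 to +52, y -125 to +125 mm). x points across the plate away from the robot, y left along the row of bolts, z up. With caps and bolts 62 mm high
- bolt_left: the left bolt (80 mm along the clamp's y): brass head 20 mm across, 12 mm high, standing through the 32 mm window in its blue cap. Origin: centre of its top face, 62 mm above the bench at first, 16 mm above the cap; z up. Tight bolts do not give (under 1.5 mm). The loose one, any of the three, slides about 6 mm down at about 3 N and stays down (tap with 6 to 10 N). All look alike before
- slide_left (a joint): how far the left bolt has been pushed down (m): 0 at the start, about 0.006 for the loose bolt once it has been tapped down
- cap_left: the left bolt's hinged blue cap: a frame 66 x 56 mm round the bolt head, 70 to 130 g, with a black upright thumb tab in front of it. Origin: middle of the hinge axis, behind the bolt (37 mm along the clamp's x from the bolt, 44 mm above the bench). The hinge axis is its y; when closed its x and z are the clamp's; the cap stretches along its -x
- tab_left (a point): grip point of the left cap's black tab: 83 mm from the hinge along the cap's -x and 8 mm along its z; 52 mm above the bench when closed. The tab is 10 mm thick (y) and reaches 12 mm forwards, 18 mm back, 11 mm up and 15 mm down from here; below is free space to the base plate, 14 mm above the bench. 70 mm free between tabs
- hinge_left (a joint): angle of the left cap (rad): 0 closed, growing as the tab side swings up and back; stops at 1.2. No catch; the cap falls shut by its weight from any angle when let go
- bolt_middle: the middle bolt (at the clamp's middle): brass head 20 mm across, 12 mm high, standing through the 32 mm window in its blue cap. Origin: centre of its top face, 62 mm above the bench at first, 16 mm above the cap; z up. Tight bolts do not give (under 1.5 mm). The loose one, any of the three, slides about 6 mm down at about 3 N and stays down (tap with 6 to 10 N). All look alike before
- slide_middle (a joint): how far the middle bolt has been pushed down (m): 0 at the start, about 0.006 for the loose bolt once it has been tapped down
- cap_middle: the middle bolt's hinged blue cap: a frame 66 x 56 mm round the bolt head, 70 to 130 g, with a black upright thumb tab in front of it. Origin: middle of the hinge axis, behind the bolt (37 mm along the clamp's x from the bolt, 44 mm above the bench). The hinge axis is its y; when closed its x and z are the clamp's; the cap stretches along its -x
- tab_middle (a point): grip point of the middle cap's black tab: 83 mm from the hinge along the cap's -x and 8 mm along its z; 52 mm above the bench when closed. The tab is 10 mm thick (y) and reaches 12 mm forwards, 18 mm back, 11 mm up and 15 mm down from here; below is free space to the base plate, 14 mm above the bench. 70 mm free between tabs
- hinge_middle (a joint): angle of the middle cap (rad): 0 closed, growing as the tab side swings up and back; stops at 1.2. No catch; the cap falls shut by its weight from any angle when let go
- bolt_right: the right bolt (80 mm along the clamp's -y): brass head 20 mm across, 12 mm high, standing through the 32 mm window in its blue cap. Origin: centre of its top face, 62 mm above the bench at first, 16 mm above the cap; z up. Tight bolts do not give (under 1.5 mm). The loose one, any of the three, slides about 6 mm down at about 3 N and stays down (tap with 6 to 10 N). All look alike before
- slide_right (a joint): how far the right bolt has been pushed down (m): 0 at the start, about 0.006 for the loose bolt once it has been tapped down
- cap_right: the right bolt's hinged blue cap: a frame 66 x 56 mm round the bolt head, 70 to 130 g, with a black upright thumb tab in front of it. Origin: middle of the hinge axis, behind the bolt (37 mm along the clamp's x from the bolt, 44 mm above the bench). The hinge axis is its y; when closed its x and z are the clamp's; the cap stretches along its -x
- tab_right (a point): grip point of the right cap's black tab: 83 mm from the hinge along the cap's -x and 8 mm along its z; 52 mm above the bench when closed. The tab is 10 mm thick (y) and reaches 12 mm forwards, 18 mm back, 11 mm up and 15 mm down from here; below is free space to the base plate, 14 mm above the bench. 70 mm free between tabs
- hinge_right (a joint): angle of the right cap (rad): 0 closed, growing as the tab side swings up and back; stops at 1.2. No catch; the cap falls shut by its weight from any angle when let go
- cap_tin: bystander: open grey tin of ornament caps, 70 mm across, 32 mm high; origin under its centre, on the bench
- ball_stand: bystander: black ball on a small dark stand, 49 x 54 x 110 mm; origin under its centre, on the bench
- tape_roll: bystander: roll of beige masking tape lying flat, 88 mm across, 25 mm high; origin under its centre, on the bench

How it is judged:
By the outcome, as a careful person would: the job done as asked, in the order asked, and still so for the second after the job is handed in, while the arm keeps its last pose, push and grip.
It also fails if it takes over 46 s, if anything falls off the work surface, if the arm or the gripper's body presses on something with over 40 N, if the wrist force passes 120 N, or if a joint passes its speed limit or range.

## Working session

There is one attempt and no reset: what is moved stays moved. The work goes in short steps, Python scripts to look and compute and a tool call to move; the robot and the scene stay as the last step left them, time stands still between calls to the robot, and variables do not carry over. Pictures are saved under pics/ and viewed, about 8 in all and at most 12, crops included, and the job is handed in when it is done.

Besides the shell and the picture viewer there is one more tool, called after "Request:" as name(argument=value, ...), one argument or row to a line, values as JSON. move_arm: Moves the arm, as the interface text tells. Its arguments: {"type":"object","properties":{"deltas":{"type":"array","items":{"type":"array"}},"grip_force":{"type":"number"}},"required":["deltas"]}

```bash
mkdir -p pics; cat > h.py <<'E'
import numpy as np,cv2
from workcell import status, read_camera, camera_info, order
def grab(n,save=None):
    c=camera_info(n); im,d=read_camera(n)
    if save: cv2.imwrite('pics/'+save,im[:,:,::-1])
    return c,im,d
def world(c,uv,z):
    K,D,R,t=[np.array(c[k],float) for k in('K','D','R','t')]
    p=cv2.undistortPoints(np.array(uv,float).reshape(-1,1,2),K,D).reshape(-1,2)
    p=np.c_[p,np.ones(len(p))]*np.asarray(z).reshape(-1,1)
    return (p-t.reshape(3))@R
E
python3 - <<'E'
from h import *
a=[grab(n,n+'1.png') for n in('scene','top')]
for c,im,d in a: print(c['R'],c['t'])
s=status.read_state();print(s)
np.savez('top1.npz',im=a[1][1],d=a[1][2])
cv2.imwrite('pics/both.png',np.vstack([cv2.resize(x[1],(400,300)) for x in a])[:,:,::-1])
c,im,d=a[1]
v,u=np.mgrid[0:480,0:640]
P=world(c,np.c_[u.ravel(),v.ravel()],d.ravel())
hsv=cv2.cvtColor(im,cv2.COLOR_RGB2HSV)
m=((hsv[...,0]>95)&(hsv[...,0]<130)&(hsv[...,1]>100)).astype(np.uint8)
n,l,st,ce=cv2.connectedComponentsWithStats(m)
for i in range(1,n):
    if st[i,4]>60:
        q=P[(l.ravel()==i)&(d.ravel()>0)];print(st[i],ce[i],np.median(q,0),q.min(0),q.max(0))
E
```

```text
[[-0.55903006 -0.82906208 -0.01189355]
 [-0.39309905  0.27763881 -0.87657848]
 [ 0.73004009 -0.48535838 -0.48111196]] [0.19504089 0.26582085 0.69542762]
[[-0.0024046  -0.99944435 -0.03324481]
 [-0.98270838  0.00851685 -0.18496404]
 [ 0.1851444   0.03222519 -0.98218282]] [-0.04339041  0.45541441  0.93514626]
{'time': 0.1, 'q': array([-1.33489123e+00,  2.64674987e-01,  1.60524728e+00,  2.13614837e-05,
        1.27371189e+00, -3.68850324e-02]), 'joint_vel': array([-0.00017974, -0.00132426, -0.00263951,  0.00042698,  0.00056918,
       -0.00020211]), 'joint_torque': array([ 4.67602064e-07, -5.16708148e+01, -3.68589413e+01, -9.51104948e-05,
        6.25208908e-03,  7.31648214e-06]), 'tool_pos': array([ 0.18171674, -0.64938664,  0.23008312]), 'tcp_rot': array([-3.11040222e+00, -4.26884119e-01,  2.86480261e-04]), 'wrist_force': array([-0.44910063,  0.10011335,  0.58507616]), 'torque': array([ 0.02300323, -0.03822969,  0.02511106]), 'width': 0.9994751134882072}
[470 206  33  34 563] [484.61278863 223.1705151 ] [ 0.48694231 -0.36920761  0.04626465] [ 0.45663403 -0.41653533  0.01225331] [ 0.52531027 -0.34480263  0.06388214]
[430 212  33  35 565] [445.39469027 229.68849558] [ 0.47470651 -0.29160025  0.04630048] [ 0.4441324  -0.3254221   0.03262167] [ 0.51108504 -0.26519331  0.06348979]
[390 218  33  35 562] [405.71886121 235.70462633] [ 0.46370603 -0.21442384  0.04636444] [ 0.43244619 -0.24669723  0.03347082] [ 0.50002167 -0.18574176  0.06208884]
```

View pics/both.png

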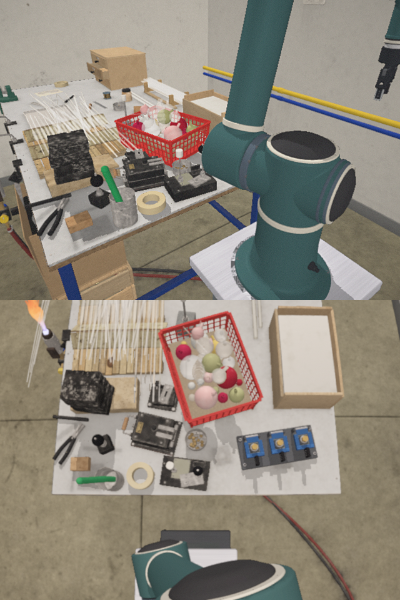

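View pics/top1.png

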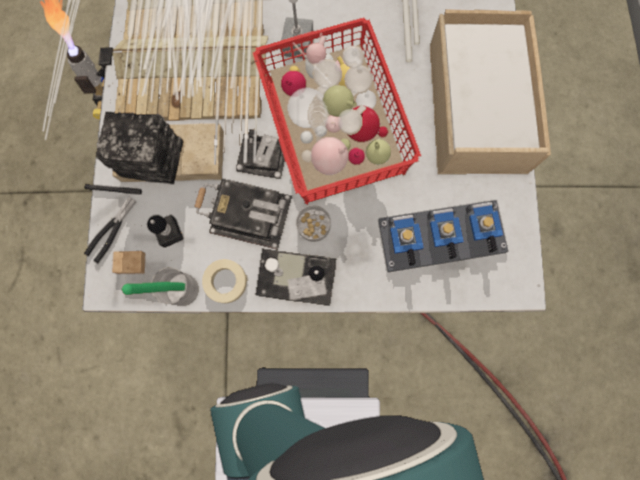

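Overhead view: the clamp stands alone at right, with caps at about (406,236), (445,230) and (485,223) px. The bystanders are far to the left. Next I fit the bolt centres.

```bash
python3 - <<'E'
from h import *
f=np.load('top1.npz');im,d=f['im'],f['d'];c=camera_info('top')
v,u=np.mgrid[0:480,0:640]
P=world(c,np.c_[u.ravel(),v.ravel()],d.ravel()).reshape(480,640,3)
hsv=cv2.cvtColor(im,cv2.COLOR_RGB2HSV)
B=[]
for cx,cy in((407,236),(447,230),(487,223)):
    w=(abs(u-cx)<14)&(abs(v-cy)<14)
    m=w&(hsv[...,0]>8)&(hsv[...,0]<30)&(hsv[...,1]>60)&(P[...,2]>.056)
    p=P[m];b=(p[:,:2].min(0)+p[:,:2].max(0))/2
    B.append(p.mean(0));print('bolt',m.sum(),p.mean(0),b)
    w=(abs(u-cx)<20)&(v>cy+8)&(v<cy+30)&(P[...,2]>.052)&(P[...,2]<.068)&(im.max(2)<70)
    print('tab',w.sum(),P[w].mean(0),P[w].min(0),P[w].max(0))
B=np.array(B);dy=B[0]-B[2];a=np.arctan2(-dy[0],dy[1]);print('yaw',a,np.linalg.norm(dy[:2]))
ex=np.array([np.cos(a),np.sin(a)])
for b in B: print('tab pred',b[:2]-.046*ex,'hinge',b[:2]+.037*ex)
E
```

```text
bolt 76 [ 0.46406973 -0.21608657  0.06153845] [ 0.46402171 -0.21650064]
tab 91 [ 0.42039078 -0.22232457  0.06156129] [ 0.4067115  -0.22948225  0.05259764] [ 0.43536976 -0.21644281  0.06618511]
bolt 76 [ 0.47660646 -0.29423724  0.06171552] [ 0.47671384 -0.29476125]
tab 96 [ 0.43302068 -0.30054435  0.06130435] [ 0.41917347 -0.30891946  0.05238748] [ 0.44679081 -0.29454074  0.06589045]
bolt 74 [ 0.48903297 -0.3739469   0.06190309] [ 0.48906434 -0.37391078]
tab 97 [ 0.44530977 -0.37957249  0.06090895] [ 0.43122811 -0.3861044   0.05246486] [ 0.45977232 -0.37370727  0.06662999]
yaw 0.15683626703729725 0.15982191695117023
tab pred [ 0.41863431 -0.2232715 ] hinge [ 0.5006156  -0.21030739]
tab pred [ 0.43117105 -0.30142217] hinge [ 0.51315234 -0.28845806]
tab pred [ 0.44359755 -0.38113182] hinge [ 0.52557884 -0.36816771]
```

Request:
move_arm(
  deltas=[
    [[0,0,0],[0.3,0.45,-0.1],1],
    [[0,0,-0.079],[0.6,0.92,-0.2],1],
    [[0,0,-0.079],[0.6,0.92,-0.2],1],
  ],
)

```text
time: 0.48
tool_pos: [0.243, -0.5537, 0.209]
tcp_rot: [-3.127, -0.238, 0.001]
wrist_force: [-0.5, -0.8, 0.3]
width: 0.374
```

Request:
move_arm(
  deltas=[
    [[0,0,0],[0.3,0.45,-0.1],1],
    [[0,0,0],[0.6,0.92,-0.2],1],
  ],
)

```text
time: 0.72
tool_pos: [0.3021, -0.4663, 0.1913]
tcp_rot: [3.132, 0.232, 0.001]
wrist_force: [1.6, 0.0, -0.8]
width: -0.0
```

Request:
move_arm(
  deltas=[
    [[0,0,0],[0.3,0.45,-0.1],1],
    [[0,0,0],[0.6,0.92,-0.2],1],
  ],
)

```text
time: 0.98
tool_pos: [0.3626, -0.3738, 0.1713]
tcp_rot: [3.132, 0.233, 0.001]
wrist_force: [1.1, 0.0, -0.8]
width: 0.003
```

Request:
move_arm(
  deltas=[
    [[0,0,0],[0.3,0.45,-0.1],1],
    [[0,0,0],[0.6,0.92,-0.2],1],
  ],
)

```text
time: 1.23
tool_pos: [0.4229, -0.2817, 0.1515]
tcp_rot: [3.132, 0.233, 0.001]
wrist_force: [0.3, 0.7, -0.2]
width: 0.005
```

Request:
move_arm(
  deltas=[
    [[0,0,0],[0.2,0.33,-0.2],1],
    [[0,0,0],[0.42,0.66,-0.4],1],
    [[0,0,0],[0.42,0.66,-0.4],1],
    [[0,0,0],[0.42,0.66,-0.4],1],
  ],
)

```text
time: 1.72
tool_pos: [0.4641, -0.217, 0.1116]
tcp_rot: [3.132, 0.235, 0.0]
wrist_force: [-1.1, 0.7, 0.9]
width: -0.001
```

Request:
move_arm(
  deltas=[
    [[0,0,0],[0,0,-0.2],1],
    [[0,0,0],[0,0,-0.4],1],
    [[0,0,0],[0,0,-0.46],1],
    [[0,0,0],[0,0,-0.48],1],
    [[0,0,0],[0,0,-0.48],1],
  ],
)

```text
time: 2.35
tool_pos: [0.4643, -0.2168, 0.0641]
tcp_rot: [3.132, 0.232, 0.002]
wrist_force: [-0.3, 0.4, 0.6]
width: 0.003
```

Request:
move_arm(
  deltas=[
    [[0,0,0],[0,0,-0.01],1],
    [[0,0,0],[0,0,-0.02],1],
    [[0,0,0],[0,0,-0.02],1],
  ],
)

```text
time: 2.72
tool_pos: [0.4643, -0.2162, 0.0617]
tcp_rot: [3.132, 0.234, 0.001]
wrist_force: [0.4, -0.9, 2.3]
width: -0.0
```

Request:
move_arm(
  deltas=[
    [[0,0,0],[0,0,-0.005],1],
    [[0,0,0],[0,0,-0.01],1],
    [[0,0,0],[0,0,-0.01],1],
  ],
)

```text
time: 3.1
tool_pos: [0.4643, -0.2163, 0.0616]
tcp_rot: [3.132, 0.234, 0.001]
wrist_force: [-2.6, 1.7, 9.2]
width: 0.002
```

Left is tight: 9 N with no sink. Next, the middle bolt.

Request:
move_arm(
  deltas=[
    [[0,0,0],[0,0,0.2],1],
    [[0,0,0],[0.06,-0.39,0.25],1],
    [[0,0,0],[0.125,-0.785,0.25],1],
    [[0,0,0],[0.125,-0.785,0.2],1],
    [[0,0,0],[0.125,-0.785,0.05],1],
    [[0,0,0],[0.125,-0.785,0.03],1],
    [[0,0,0],[0.125,-0.785,0.03],1],
  ],
)

```text
time: 3.98
tool_pos: [0.4757, -0.2933, 0.0624]
tcp_rot: [-3.131, -0.234, 0.002]
wrist_force: [0.9, 0.6, -0.5]
width: -0.0
```

Request:
move_arm(
  deltas=[
    [[0,0,0],[0,0,-0.01],1],
    [[0,0,0],[0,0,-0.02],1],
    [[0,0,0],[0,0,-0.03],1],
    [[0,0,0],[0,0,-0.03],1],
  ],
)

```text
time: 4.47
tool_pos: [0.4764, -0.2941, 0.0616]
tcp_rot: [-3.132, -0.233, 0.0]
wrist_force: [-2.6, 3.4, 9.4]
width: 0.001
```

Middle is tight too, at 9.4 N. Right next.

Request:
move_arm(
  deltas=[
    [[0,0,0],[0,0,0.2],1],
    [[0,0,0],[0.06,-0.4,0.25],1],
    [[0,0,0],[0.125,-0.795,0.25],1],
    [[0,0,0],[0.125,-0.795,0.2],1],
    [[0,0,0],[0.125,-0.795,0.05],1],
    [[0,0,0],[0.125,-0.795,0.03],1],
    [[0,0,0],[0.125,-0.795,0.03],1],
  ],
)

```text
time: 5.35
tool_pos: [0.4882, -0.3726, 0.0623]
tcp_rot: [-3.131, -0.235, 0.002]
wrist_force: [-0.7, -0.4, 0.1]
width: 0.0
```

Request:
move_arm(
  deltas=[
    [[0,0,0],[0,0,-0.01],1],
    [[0,0,0],[0,0,-0.02],1],
    [[0,0,0],[0,0,-0.03],1],
    [[0,0,0],[0,0,-0.03],1],
  ],
)

```text
time: 5.85
tool_pos: [0.4891, -0.374, 0.0605]
tcp_rot: [3.133, 0.233, 0.001]
wrist_force: [0.1, 0.9, 0.4]
width: -0.0
```

Request:
move_arm(
  deltas=[
    [[0,0,0],[0,0,-0.01],1],
    [[0,0,0],[0,0,-0.02],1],
    [[0,0,0],[0,0,-0.03],1],
    [[0,0,0],[0,0,-0.04],1],
    [[0,0,0],[0,0,-0.045],1],
    [[0,0,0],[0,0,-0.045],1],
  ],
)

```text
time: 6.6
tool_pos: [0.4889, -0.3742, 0.0558]
tcp_rot: [3.133, 0.233, 0.0]
wrist_force: [-0.3, 0.9, 2.0]
width: 0.002
```

Request:
move_arm(
  deltas=[
    [[0,0,0],[0,0,-0.005],1],
    [[0,0,0],[0,0,-0.01],1],
    [[0,0,0],[0,0,-0.01],1],
  ],
)

```text
time: 6.98
tool_pos: [0.4889, -0.3742, 0.0557]
tcp_rot: [3.133, 0.233, 0.0]
wrist_force: [-0.4, 2.2, 6.9]
width: 0.002
```

The right bolt is the loose one: it bottomed out 6 mm down at 7 N. Moving above its tab with the fingers half open.

Request:
move_arm(
  deltas=[
    [[0,0,0],[0,0,0.3],1],
    [[0,0,0],[-0.2,-0.03,0.45],0.2],
    [[0,0,0],[-0.465,-0.065,0.45],0.2],
    [[0,0,0],[-0.465,-0.065,0.45],0.2],
    [[0,0,0],[-0.465,-0.065,0.45],0.2],
    [[0,0,0],[-0.465,-0.065,0.45],0.2],
  ],
)

```text
time: 7.72
tool_pos: [0.4429, -0.3804, 0.0995]
tcp_rot: [-3.133, -0.234, 0.0]
wrist_force: [0.1, -0.4, -0.2]
width: 0.396
```

```bash
python3 - <<'E'
from h import *
s=status.read_state();print(s['tool_pos'],s['q'],s['width'])
c,im,d=grab('wrist','w1.png')
K,D,R,t=[np.array(c[k],float) for k in('K','D','R','t')]
p,_=cv2.projectPoints(np.array([[.4436,-.3811,.063],[.4453,-.3796,.063],[.489,-.374,.056]]),cv2.Rodrigues(R)[0],t,K,D);print(p.reshape(-1,2))
E
```

```text
[ 0.44290664 -0.38044897  0.09948294] [-7.52392730e-01  2.09751483e-01  1.92826765e+00  9.51510231e-05
  1.00370353e+00  6.69212664e-01] 0.39646605871066787
[[317.87538701 272.36461884]
 [315.52419057 268.92726811]
 [317.4329215  182.54596282]]
```

View pics/w1.png

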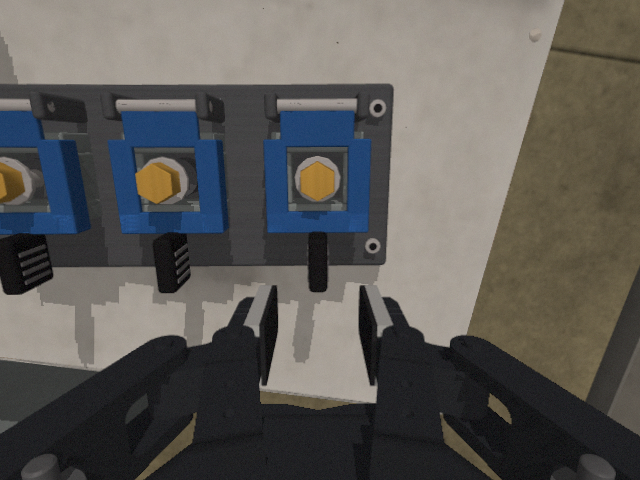

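The wrist view shows the right tab at (317,262) px, centred between the open pads. Descending and gripping.

Request:
move_arm(
  deltas=[
    [[0,0,0],[0,0,-0.2],0.2],
    [[0,0,0],[0,0,-0.4],0.2],
    [[0,0,0],[0,0,-0.55],0.2],
    [[0,0,0],[0,0,-0.65],0.2],
    [[0,0,0],[0,0,-0.65],0.2],
    [[0,0,0],[0,0,-0.65],1],
    [[0,0,0],[0,0,-0.65],1],
    [[0,0,0],[0,0,-0.65],1],
    [[0,0,0],[0,0,-0.65],1],
    [[0,0,0],[0,0,-0.65],1],
  ],
  grip_force=35,
)

```text
time: 9.02
tool_pos: [0.4428, -0.3805, 0.0355]
tcp_rot: [3.133, 0.234, 0.001]
wrist_force: [-0.6, 5.1, 5.8]
width: 0.113
```

```bash
python3 - <<'E'
from h import *
from scipy.spatial.transform import Rotation as Ro
s=status.read_state();print(s['tool_pos'],s['q'],s['width'])
p=np.array([.4425,-.3805,.0345])
a=.152;ax=np.array([-np.sin(a),np.cos(a),0])
H=np.array([.5261,-.3673,.044])
for th in range(0,51,5):
    r=Ro.from_rotvec(ax*np.radians(th))
    print(th,np.round(r.as_rotvec()/(np.pi/2),3).tolist(),np.round((H+r.apply(p-H)-p)/.1,3).tolist())
E
```

```text
[ 0.44277033 -0.38046885  0.03551572] [-7.52738580e-01  2.88300831e-01  1.96783750e+00  4.53267624e-04
  8.84864772e-01  6.68881025e-01] 0.11344922487541108
0 [-0.0, 0.0, 0.0] [0.0, 0.0, 0.0]
5 [-0.008, 0.055, 0.0] [-0.005, -0.001, 0.074]
10 [-0.017, 0.11, 0.0] [-0.004, -0.001, 0.148]
15 [-0.025, 0.165, 0.0] [0.004, 0.001, 0.222]
20 [-0.034, 0.22, 0.0] [0.018, 0.003, 0.295]
25 [-0.042, 0.275, 0.0] [0.039, 0.006, 0.367]
30 [-0.05, 0.329, 0.0] [0.065, 0.01, 0.436]
35 [-0.059, 0.384, 0.0] [0.097, 0.015, 0.503]
40 [-0.067, 0.439, 0.0] [0.135, 0.021, 0.566]
45 [-0.076, 0.494, 0.0] [0.179, 0.027, 0.626]
50 [-0.084, 0.549, 0.0] [0.227, 0.035, 0.682]
```

Request:
move_arm(
  deltas=[
    [[-0.004,0.028,0],[-0.003,0,0.037],1],
    [[-0.008,0.055,0],[-0.005,-0.001,0.074],1],
    [[-0.013,0.083,0],[-0.005,-0.001,0.111],1],
    [[-0.017,0.11,0],[-0.004,-0.001,0.148],1],
    [[-0.021,0.138,0],[0,0,0.185],1],
    [[-0.025,0.165,0],[0.004,0.001,0.222],1],
    [[-0.025,0.165,0],[0.004,0.001,0.222],1],
  ],
)

```text
time: 9.9
tool_pos: [0.4432, -0.3803, 0.0571]
tcp_rot: [3.086, 0.231, -0.407]
wrist_force: [-1.6, 2.8, 3.9]
width: 0.107
```

```bash
python3 - <<'E'
from h import *
from scipy.spatial.transform import Rotation as Ro
s=status.read_state();print(s['tool_pos'],s['q'],s['width'],s['wrist_force'],s['torque'])
p=np.array([.4425,-.3805,.0345])
a=.152;ax=np.array([-np.sin(a),np.cos(a),0])
H=np.array([.5261,-.3673,.044])
f=lambda th:(H+Ro.from_rotvec(ax*np.radians(th)).apply(p-H))
print('tilt',np.degrees(np.arccos(-Ro.from_rotvec(s['tcp_rot']).as_matrix()[2,2])),f(15))
for th in [5,10,15,20,25,30,35,37]:
    print(th,np.round(ax*np.radians(th)/(np.pi/2),3).tolist(),np.round((f(15+th)-f(15))/.1,3).tolist())
E
```

```text
[ 0.44322411 -0.38031078  0.05713786] [-0.64181388  0.37847009  1.82211387 -0.20507811  1.13528421  0.88431227] 0.1071505175611292 [-1.55189332  2.84945731  3.85026526] [ 0.54289829 -0.09887718  0.0727197 ]
tilt 15.020356372408287 [ 0.44292018 -0.38043564  0.0567288 ]
5 [-0.008, 0.055, 0.0] [0.014, 0.002, 0.073]
10 [-0.017, 0.11, 0.0] [0.034, 0.005, 0.144]
15 [-0.025, 0.165, 0.0] [0.061, 0.009, 0.214]
20 [-0.034, 0.22, 0.0] [0.093, 0.014, 0.28]
25 [-0.042, 0.275, 0.0] [0.131, 0.02, 0.344]
30 [-0.05, 0.329, 0.0] [0.174, 0.027, 0.404]
35 [-0.059, 0.384, 0.0] [0.223, 0.034, 0.46]
37 [-0.062, 0.406, 0.0] [0.243, 0.037, 0.481]
```

Tracking cleanly with little force. Continuing to 50°.

Request:
move_arm(
  deltas=[
    [[-0.004,0.028,0],[0.006,0.001,0.037],1],
    [[-0.008,0.055,0],[0.014,0.002,0.073],1],
    [[-0.013,0.083,0],[0.023,0.004,0.109],1],
    [[-0.017,0.11,0],[0.034,0.005,0.144],1],
    [[-0.021,0.138,0],[0.047,0.007,0.179],1],
    [[-0.025,0.165,0],[0.061,0.009,0.214],1],
    [[-0.034,0.22,0],[0.093,0.014,0.28],1],
    [[-0.034,0.22,0],[0.093,0.014,0.28],1],
  ],
)

```text
time: 10.9
tool_pos: [0.4525, -0.3789, 0.085]
tcp_rot: [2.944, 0.22, -0.931]
wrist_force: [-1.3, 3.5, 5.6]
width: 0.111
```

Request:
move_arm(
  deltas=[
    [[-0.004,0.028,0],[0.019,0.003,0.032],1],
    [[-0.008,0.055,0],[0.038,0.006,0.064],1],
    [[-0.012,0.082,0],[0.059,0.009,0.094],1],
    [[-0.016,0.109,0],[0.081,0.013,0.124],1],
    [[-0.021,0.137,0],[0.105,0.016,0.152],1],
    [[-0.025,0.165,0],[0.13,0.02,0.18],1],
    [[-0.025,0.165,0],[0.13,0.02,0.18],1],
    [[-0.025,0.165,0],[0.13,0.02,0.18],1],
  ],
)

```text
time: 11.9
tool_pos: [0.4653, -0.3768, 0.1028]
tcp_rot: [2.783, 0.208, -1.297]
wrist_force: [1.0, 4.4, 3.7]
width: 0.109
```

```bash
python3 - <<'E'
from h import *
from scipy.spatial.transform import Rotation as Ro
s=status.read_state();R=Ro.from_rotvec(s['tcp_rot']).as_matrix()
print(s['tool_pos'],s['q'],s['width'],s['wrist_force'],s['torque'],'tilt',np.degrees(np.arccos(-R[2,2])))
g=s['tool_pos']-.019*R[:,2];print('grasp',g)
c,im,d=grab('top'); c2,im2,d2=grab('wrist')
cv2.imwrite('pics/end.png',np.hstack([cv2.resize(im[130:310,350:590],(400,300)),cv2.resize(im2,(400,300))])[:,:,::-1])
# cap angle from wrist depth: blue points in cap frame
v,u=np.mgrid[0:480,0:640]
P=world(c2,np.c_[u.ravel(),v.ravel()],d2.ravel())
hsv=cv2.cvtColor(im2,cv2.COLOR_RGB2HSV)
m=((hsv[...,0]>95)&(hsv[...,0]<130)&(hsv[...,1]>100)).ravel()&(d2.ravel()>0)
a=.152;Q=P[m]-[.5261,-.3673,.044];X=Q@[np.cos(a),np.sin(a),0];Y=Q@[-np.sin(a),np.cos(a),0]
for y in(0,.08,.16):
    k=(abs(Y-y)<.033)
    if k.sum()>50:
        cov=np.cov(X[k],Q[k,2]);w,e=np.linalg.eigh(cov);e=e[:,1];print(y,k.sum(),'angle',np.degrees(np.arctan(-e[1]/e[0])),Q[k,2].max()+.044)
E
```

```text
[ 0.4652536  -0.37684197  0.10275988] [-0.46412591  0.70535979  1.45353653 -0.46433954  1.73525556  1.06456256] 0.10921599390318541 [0.96648575 4.35055513 3.65683215] [ 0.48145437 -0.34955187 -0.24382286] tilt 49.98135646416771
grasp [ 0.4796394  -0.37465644  0.11497758]
0 17268 angle 50.63399781297981 0.1545184498692801
0.08 9395 angle -2.167092036175227 0.15348853304035723
0.16 2833 angle 5.51136072593301 0.06312230321799733
```

View pics/end.png

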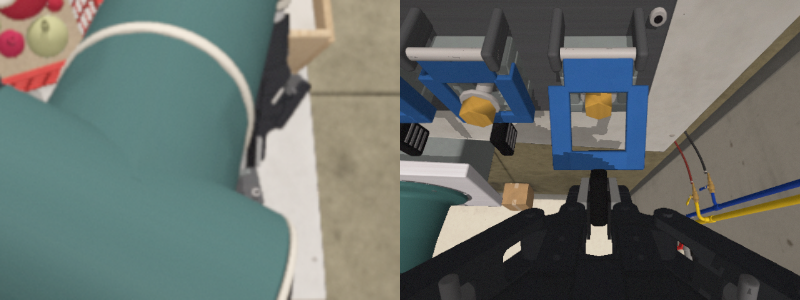

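The wrist view shows the right cap raised with its tab at (600,195) px between the pads, and the middle and left caps lying flat. The overhead view is blocked by the arm. The fit to the right cap gives about 50.6°. Handing in.

```bash
python3 -c "
from h import *
print(order.finish_job()); s=status.read_state(); print(s['time'],s['tool_pos'],s['width'])"
```

```text
the job is handed in; nothing more can be done
None
the job is handed in; nothing more can be done
```

The loose bolt is the right one. Its cap is held about 50° open by the tab, and I handed the job in at about 12 s of the 46 s allowed.

- **Taps, left to right:** The left bolt held at 9.2 N and the middle at 9.4 N, neither sinking measurably. The right bolt slid down about 6 mm, and at the bottom I pressed it with 6.9 N.
- **Final hold:** I gripped the right tab with 35 N and swung the cap up about its hinge. The tool was tilted 50.0°, a depth fit to the cap gave 50.6°, the opening was about 9 mm on the 10 mm tab, and wrist force was about 6 N.
- **Other caps:** In the last wrist picture the other caps lie flat. The depth fit gave −2° for the middle and 5.5° for the left. The left cap was only partly in view, and the middle fit included some points from the raised cap. I take both as shut.
- **Not checked:** The arm blocked the overhead view at the end, so I have no final picture of the tin, ball stand or tape roll. The arm's path stayed well away from them. Handing in returned no verdict, and the state could not be read afterwards.

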